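# Point out the free coaster on camera

### The job

Film a short clip that shows your room-mate which coaster is free: press the round record button fully down and let it up, then point down at the middle of the one aluminium coaster that has nothing on it, with the fingertips about 3 cm above it, and stay there for at least two seconds. Then press the record button down again to stop the clip, let it up and draw the fingers well clear of it. Do not touch the coasters, jar or stylus, nor bring the fingers low over the two occupied coasters.

Things in the scene. Friction and masses are not known exactly. Their poses are not given: they have to be found in the camera images.
- puck (a joint): the record button: how far its round grey cap is pressed in, m: 0 is up, 0.006 is fully down. It is a spring button, about 5 N at full depth; it comes up by itself
- puck_top (a point): the centre of the top face of the record button's cap when up or pressed (the point rides with the cap); the cap is a level disc 36 mm across in a low black housing (52 mm across and 12 mm high; the cap's top stands 22 mm above the desk when up) fixed to the desk, and is pressed straight down
- coaster_free: the free coaster: round aluminium disc with a thin dark rubber edge, 95 mm across, 6 mm thick, lying loose and flat on the desk with nothing on it; origin at the centre of its underside (its top is 6 mm higher), z up
- coaster_jar: an identical aluminium coaster with the glass jar standing on it; origin at the centre of its underside
- coaster_stylus: an identical aluminium coaster with the stylus lying across it; origin at the centre of its underside
- jar: closed glass jar with a metal lid, 68 mm across, 85 mm tall, standing loose on its coaster (its lid is 91 mm above the desk); origin at the centre of its underside
- stylus: yellow plastic stylus with a black tip, 118 mm long, 10 mm square, lying loose across its coaster; origin under the middle of its 100 mm barrel (the tip reaches 68 mm along its x axis, the other end 50 mm back)
Not all that is in view belongs to the job. Of the things like the jar, leave any that is purple; of the rest the larger one is meant. Of the things that look like the part that bears puck, the smaller one is meant.

How it is judged:
By the outcome, as a careful person would: the job done as asked, in the order asked, and still so for the second after the job is handed in, with the robot touching nothing.
It also fails if it takes over 64 s, if anything falls off the work surface, if the arm or the gripper's body presses on something with over 40 N, if the wrist force passes 120 N, or if a joint passes its speed limit or range.

### The arm

A 6-joint arm with a two-finger parallel gripper is mounted at the origin on the work surface. World frame = base frame: x ahead of the robot, y to its left, z up, the work surface at z = 0. Lengths are in mm, angles in rad, forces in N, time in s.
With the tool pointing down it reaches from about 350 to 975 mm from the base axis. Payload 7.1 kg.
Tool frame: the origin (TCP) lies on the mounting face of the last link; the fingertips stand 182 mm ahead of it and the grasp point (between the pads) lies 163 mm ahead of it (ctrl.finger_overhang is the distance from the TCP to the fingertips, in mm); z points along the fingers, y is the direction in which the jaws open and shut (so a half turn about z gives the same grasp; the last joint's range is limited). The gripper opens to 88 mm and grips with 3 to 60 N. Pads are 20 mm wide; open, the fingers measure 115 mm over their backs; the gripper's body (75 mm by 178 mm) begins 61 mm behind the grasp point.
Start: joints at [1.129, 0.423, 1.63, -0, 1.089, -0.019], TCP at [256.415, 569.963, 404.675] pointing down, gripper open.
Joint ranges: [-3, 3], [-0.9, 2.11], [0.09, 2.58], [-1.31, 4.45], [0.11, 2.69], [-2.54, 2.54]. Speed limits (rad/s): [2.39, 2.39, 3.01, 3.14, 3.14, 3.14].

### API

Orientations are given as a rotation vector (axis times angle).
In Python, from workcell import ctrl, viewer, recognise gives the robot as it stands.
- The arm moves only by the shell command python3 -m handwheel 'ROWS'. ROWS is JSON, a list of rows, each an object of numbers: "gripper": the closure, from 0 (fully open) to 1 (shut); "tx", "ty", "tz": the shift along the tool's x, y, z in m; "rx", "ry", "rz": the turn, a rotation vector about the tool's x, y, z in degrees. In form: [{"gripper": .., "tx": .., "ty": .., "tz": .., "rx": .., "ry": .., "rz": ..}, ...]. A call has 1 to 8 rows; each row shifts and turns the commanded pose from where the row before left it, along the tool's axes as they then stand; what a row does not reach is not made up. A row lasts 1/8 s, in which the tool goes at most 62.5 mm and 10.7 degrees, less where a joint would pass 70% of its speed; a pose out of reach is approached as far as the arm can. A call with a gripper value outside its range is refused whole. The fingers move at their own pace and stop on an object; the grip force is fixed at half the most. Time passes only in rows, so rows that do not move let the fingers close. It gives the time, the measured TCP pose, the force and the opening at its end, in the units of the state.
- ctrl.get_obs(): the state, without advancing time (a new reading comes with each control period).
- viewer.get_image(name): name is "scene" or "top" or "wrist"; returns a dict with "image" (384x512x3 uint8, red, green, blue), "range_z" (384x512 float32, mm along the optical axis (not along the pixel's ray), 0 where there is no reading), "vfov" (degrees; the focal length in pixels is half the picture's height over the tangent of half this angle, whatever the lens; pixels are square), "cx", "cy" (the principal point, pixels), "k1" (the pictures are not rectified: a ray, as slopes to the right and down, at radius r is drawn at 1 + k1 r^2 times it, then the intrinsics apply), "extrinsics" (4x4, takes a point from world to camera coordinates); the wrist camera has in their place "T_tool_cam" (4x4, takes a point from camera to tool coordinates, whose origin is the TCP and whose axes are the flange's). Camera axes: x right, y up, looking along -z (the intrinsics and any distortion apply to the point x, -y, -z); pixel columns grow to the right and rows downward; lengths in mm; the calibration is good to about 2 mm. A picture is of the moment at which its call begins: read the wrist's pose just before it.
- ctrl.close_job(): hands the job in, once; it reports no verdict.
Trained networks look in a picture, given as the dict that the camera call returned (one of the last four; its "shot" number tells which), for a name from the list of things; names that differ only in an ending like _2 or _b are one class to them, and where a whole thing is asked for, a point or a joint stands for the part that bears it (a point fixed in the world has none). Each returns a list of dicts, best first, with "p" (0 to 1); they miss things now and then, are a little off and sometimes report something else, mostly with a low value. They report only what shows in the picture. A call takes as long as a camera call. They do not tell look-alikes from the thing itself.
- recognise(picture, name): "xy" ([column, row] as shares, 0 to 1, of the picture: columns of its width, rows of its height, amid what is visible of it).
The state is a dict: "t": time; "qpos": joint angles; "qvel": joint speeds; "joint_torque": joint torques, N m; "ee_pos": TCP position; "orientation": TCP orientation; "ft_force": force on the tool from outside, world axes, zero at the start; "moment": the same for the moment, N m; "width": finger opening in mm.
Only numpy, scipy, OpenCV 4.12 (cv2) and the standard library are available. Lean on these libraries where they do the work, as an engineer would, in place of code of your own. Each camera call takes 0.05 s, during which the arm holds its last target.

## Working session

There is one attempt and no reset: what is moved stays moved. The work goes in short steps, Python scripts to look and compute and a shell command to move; the robot and the scene stay as the last step left them, time stands still between calls to the robot, and variables do not carry over. Pictures are saved under pics/ and viewed, and the job is handed in when it is done.

```bash
ls; mkdir -p pics; cat > h.py <<'E'
import numpy as np, cv2
from workcell import ctrl, viewer, recognise
def K(d):
    f=192/np.tan(np.radians(d['vfov'])/2); return f
def ray(d,u,v):
    f=K(d); xd=(u-d['cx'])/f; yd=(v-d['cy'])/f
    x,y=xd,yd
    for _ in range(30):
        s=1+d['k1']*(x*x+y*y); x,y=xd/s,yd/s
    return np.array([x,-y,-1.0])
def cam2world(d,obs=None):
    if 'extrinsics' in d: return np.linalg.inv(np.array(d['extrinsics']))
    from scipy.spatial.transform import Rotation as R
    T=np.eye(4);T[:3,:3]=R.from_rotvec(obs['orientation']).as_matrix();T[:3,3]=obs['ee_pos']
    return T@np.array(d['T_tool_cam'])
def at_z(d,u,v,z,obs=None):
    M=cam2world(d,obs); r=M[:3,:3]@ray(d,u,v); o=M[:3,3]
    return o+r*(z-o[2])/r[2]
def at_depth(d,u,v,obs=None):
    z=d['range_z'][int(round(v)),int(round(u))]; M=cam2world(d,obs)
    return M[:3,:3]@(ray(d,u,v)*z)+M[:3,3]
E
python3 - <<'E'
from h import *
o=ctrl.get_obs();print(o)
for n in ['top','scene','wrist']:
    o=ctrl.get_obs();d=viewer.get_image(n);cv2.imwrite(f'pics/{n}0.png',d['image'][:,:,::-1])
    print(n,d['vfov'],d['cx'],d['cy'],d['k1'])
    for c in ['puck','coaster_free','jar','stylus']:
        for r in recognise(d,c):
            u,v=r['xy'][0]*512,r['xy'][1]*384
            print(c,round(r['p'],2),round(u),round(v),at_depth(d,u,v,o).round(),d['range_z'][min(383,int(v)),min(511,int(u))])
E
```

```text
pics
{'t': 0.0, 'qpos': array([ 1.12897273e+00,  4.23839374e-01,  1.63068581e+00,  2.12340623e-05,
        1.08856298e+00, -1.89957707e-02]), 'qvel': array([-0.0005847 ,  0.00118845,  0.00131303, -0.00060236, -0.00184598,
        0.00066022]), 'joint_torque': array([ 7.69518629e-04, -5.44619143e+01, -2.73676103e+01,  6.44524209e-02,
        2.24546401e-02, -1.40255611e-04]), 'ee_pos': array([256.31811015, 569.72315488, 403.90403966]), 'orientation': array([-6.59179246e-01, -3.07128980e+00,  2.28005874e-03]), 'ft_force': array([ 0.33502219, -0.16476145, -0.36091982]), 'moment': array([ 0.06038053, -0.03596209, -0.04273455]), 'width': 87.8895612547333}
top 48.57494554395847 258.2612113106667 190.86821207800554 0.005480377711444512
puck 0.82 374 196 [ 485. -321.   30.] 1101.5552
puck 0.64 332 201 [ 472. -213.   23.] 1106.0354
coaster_free 0.78 246 217 [430.  10.   3.] 1118.0724
jar 0.82 168 161 [567. 208.  62.] 1077.6067
jar 0.77 163 265 [309. 205.  87.] 1021.6047
jar 0.64 150 215 [429. 241.  89.] 1031.4082
stylus 0.59 249 139 [638.   4.  14.] 1136.514
scene 54.06014796350941 257.62137680593526 187.04558882355917 -0.11065936108823958
puck 0.71 124 262 [ 493. -322.   32.] 681.6995
puck 0.65 169 233 [ 463. -224.   24.] 735.26874
coaster_free 0.69 268 185 [428.  14.   8.] 836.02893
jar 0.83 317 113 [324. 199.  69.] 901.29193
jar 0.75 359 141 [456. 225.  77.] 833.9858
stylus 0.89 313 260 [635.   3.  14.] 708.49524
wrist 64.75121864699351 254.68928773788286 185.49777826663 0.02645760543199463
```

View pics/top0.png

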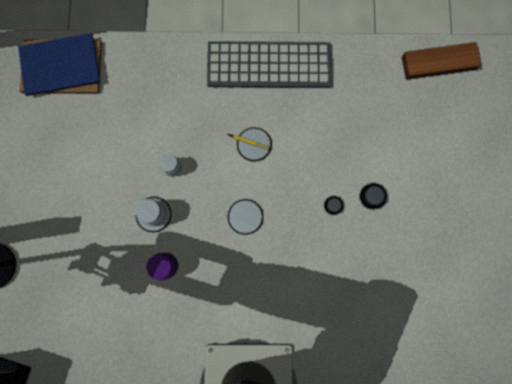

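View pics/scene0.png

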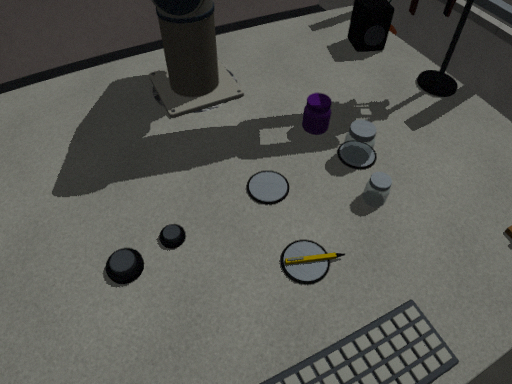

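Candidates (top image):
- Record button: the small puck at (333,205) or the large one at (373,195). The smaller one is meant.
- Coasters: (245,216) is bare, (253,143) has the stylus, and (153,213) has the jar.
- Jars: clear large (153,211), clear small (170,165) and purple (162,266).

Next I'll check these in close crops.

```bash
python3 - <<'E'
from h import *
d=viewer.get_image('top');im=d['image'][:,:,::-1].copy()
s=viewer.get_image('scene');si=s['image'][:,:,::-1].copy()
a=cv2.resize(im[170:250,220:400],(720,320),interpolation=cv2.INTER_CUBIC)
b=cv2.resize(si[150:290,100:340],(480,280),interpolation=cv2.INTER_CUBIC)
c=np.zeros((600,720,3),np.uint8);c[:320]=a;c[320:,:480]=b
cv2.imwrite('pics/crop1.png',cv2.convertScaleAbs(c,alpha=1.4))
# depth-cloud analysis
for nm,dd,boxes in (('top',d,{'small':(318,190,348,220),'big':(355,178,392,214),'free':(222,192,270,240)}),('scene',s,{'small':(155,220,190,252),'free':(240,165,295,208)})):
  for k,(u0,v0,u1,v1) in boxes.items():
    P=np.array([at_depth(dd,u,v) for v in range(v0,v1) for u in range(u0,u1)])
    lo=3 if k=='free' else 16
    H=P[P[:,2]>lo]; 
    if len(H): print(nm,k,len(H),'z',np.percentile(P[:,2],[5,50,90,99]).round(1),'ctr',((H.min(0)+H.max(0))/2).round(1),'ext',(np.ptp(H,axis=0)).round(1),'mean',H.mean(0).round(1))
E
```

```text
top small 148 z [-3.7  0.8 20.3 24.4] ctr [ 412.9 -128.5  568.3] ext [ 136.4  227.1 1104.6] mean [ 464.2 -217.2   28.4]
top big 394 z [-3.2  1.8 29.4 32.7] ctr [ 434.6 -185.3  568.3] ext [ 179.8  340.8 1104.6] mean [ 488.8 -318.2   33.9]
top free 928 z [-3.3  1.8  6.9  9.7] ctr [421.2  12.4 561.8] ext [ 152.9  123.9 1117.6] mean [433.6  13.8  11.8]
scene small 260 z [ 0.6  3.7 24.2 26.6] ctr [ 667.5 -226.5  333.1] ext [448.4  54.7 633.8] mean [ 476.3 -220.6   40.2]
scene free 1194 z [-0.3  3.1  7.9  9.6] ctr [621.3 -78.8 326.5] ext [540.8 350.1 647. ] mean [437.2   7.4  12.7]
```

View pics/crop1.png

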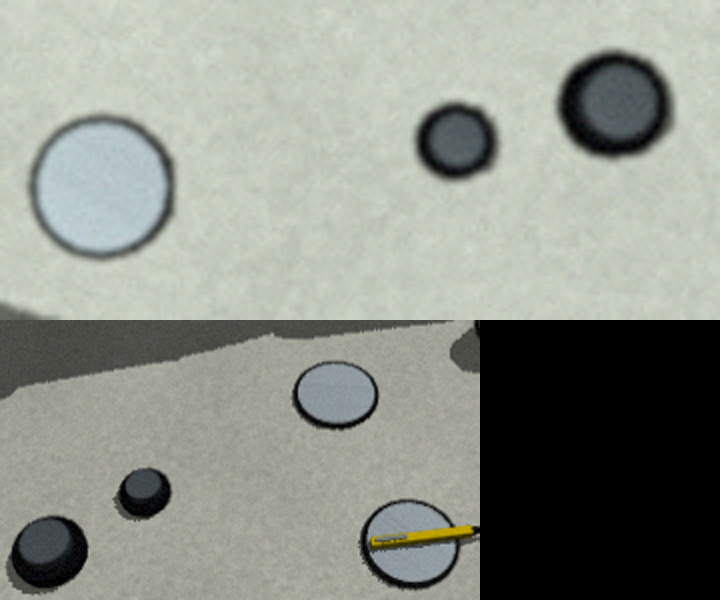

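The crop confirms the bare coaster (centre about (245.5,216) in the top image) and the smaller button (about (334,204.5)). Next I'll get precise centroids from two cameras.

```bash
python3 - <<'E'
from h import *
for n,B in (('top',{'puck':((318,190,348,220),22,0),'coast':((224,194,268,238),6,1)}),('scene',{'puck':((155,218,188,252),22,0),'coast':((244,167,292,206),6,1)})):
    d=viewer.get_image(n);im=d['image'].astype(float);g=im.mean(2)
    for k,((u0,v0,u1,v1),z,blue) in B.items():
        c=im[v0:v1,u0:u1]; gg=c.mean(2)
        if k=='puck':
            # dark everything = housing+cap ; cap: grey inside
            dark=(gg<0.65*np.median(gg)).astype(np.uint8)
            cnt=max(cv2.findContours(dark,0,1)[0],key=cv2.contourArea);hull=cv2.fillConvexPoly(np.zeros_like(dark),cv2.convexHull(cnt),1)
            inn=cv2.erode(hull,np.ones((3,3)))
            vals=gg[inn>0];t,_=cv2.threshold(vals.astype(np.uint8),0,1,cv2.THRESH_OTSU)
            m=((gg>t)&(inn>0)).astype(np.uint8)
        else:
            b=c[...,2]-c[...,0]; t,_=cv2.threshold(np.clip(b+60,0,255).astype(np.uint8),0,1,cv2.THRESH_OTSU)
            m=(b+60>t).astype(np.uint8)
        cnt=cv2.findContours(m,0,1)[0];cnt=max(cnt,key=cv2.contourArea)
        pts=np.array([at_z(d,p[0][0]+u0,p[0][1]+v0,z)[:2] for p in cv2.convexHull(cnt)],np.float32)
        e=cv2.fitEllipse(pts)
        print(n,k,np.round(e[0],1),np.round(e[1],1),'n',m.sum())
E
```

```text
top puck [ 463.8 -217.6] [33.  34.3] n 139
top coast [433.2  13.8] [88.  88.2] n 894
scene puck [ 461.6 -219.3] [31.1 34.9] n 188
scene coast [431.4  12.2] [89.5 93.2] n 970
```

The two cameras agree to about 2 mm: button (463,-218.5), coaster (432,13). I'll close the gripper and fly high to the button.

```bash
python3 -m handwheel '[{"gripper":1,"tx":-0.032,"ty":-0.0396},{"gripper":1,"tx":-0.032,"ty":-0.0396},{"gripper":1,"tx":-0.032,"ty":-0.0396},{"gripper":1,"tx":-0.032,"ty":-0.0396},{"gripper":1,"tx":-0.032,"ty":-0.0396},{"gripper":1,"tx":-0.032,"ty":-0.0396},{"gripper":1,"tx":-0.032,"ty":-0.0396},{"gripper":1,"tx":-0.032,"ty":-0.0396}]'
```

```text
$[0]: bad value
```

```bash
python3 -m handwheel '[{"gripper":1,"tx":-0.032,"ty":-0.0396},{"gripper":1,"tx":-0.032,"ty":-0.0396},{"gripper":1,"tx":-0.032,"ty":-0.0396},{"gripper":1,"tx":-0.032,"ty":-0.0396},{"gripper":1,"tx":-0.032,"ty":-0.0396},{"gripper":1,"tx":-0.032,"ty":-0.0396},{"gripper":1,"tx":-0.032,"ty":-0.0396},{"gripper":1}]'
```

```text
$[0]: bad value
```

```bash
python3 -m handwheel '[{"gripper":1,"tx":-0.032,"ty":-0.0396,"tz":0,"rx":0,"ry":0,"rz":0}]'; python3 -m handwheel --help | head -30
```

```text
t: 1.08
ee_pos: [269.1, 522.1, 404.7]
orientation: [0.655, 3.072, 0.003]
ft_force: [-1.1, 0.3, 0.3]
width: 80.8invalid input: not JSON, or not a number
```

All the keys are required in each row.

```bash
python3 -m handwheel '[{"gripper":1,"tx":-0.032,"ty":-0.0396,"tz":0,"rx":0,"ry":0,"rz":0},{"gripper":1,"tx":-0.032,"ty":-0.0396,"tz":0,"rx":0,"ry":0,"rz":0},{"gripper":1,"tx":-0.032,"ty":-0.0396,"tz":0,"rx":0,"ry":0,"rz":0},{"gripper":1,"tx":-0.032,"ty":-0.0396,"tz":0,"rx":0,"ry":0,"rz":0},{"gripper":1,"tx":-0.032,"ty":-0.0396,"tz":0,"rx":0,"ry":0,"rz":0},{"gripper":1,"tx":-0.032,"ty":-0.0396,"tz":0,"rx":0,"ry":0,"rz":0},{"gripper":1,"tx":-0.032,"ty":-0.0396,"tz":0,"rx":0,"ry":0,"rz":0},{"gripper":1,"tx":-0.032,"ty":-0.0396,"tz":0,"rx":0,"ry":0,"rz":0}]'
```

```text
t: 2.08
ee_pos: [373.0, 125.2, 405.0]
orientation: [0.659, 3.071, 0.001]
ft_force: [1.1, 0.7, -0.2]
width: 1.9
```

```bash
python3 -m handwheel '[{"gripper":1,"tx":-0.032,"ty":-0.0397,"tz":0,"rx":0,"ry":0,"rz":0},{"gripper":1,"tx":-0.032,"ty":-0.0397,"tz":0,"rx":0,"ry":0,"rz":0},{"gripper":1,"tx":-0.032,"ty":-0.0397,"tz":0,"rx":0,"ry":0,"rz":0},{"gripper":1,"tx":-0.032,"ty":-0.0397,"tz":0,"rx":0,"ry":0,"rz":0},{"gripper":1,"tx":-0.032,"ty":-0.0397,"tz":0,"rx":0,"ry":0,"rz":0},{"gripper":1,"tx":-0.032,"ty":-0.0397,"tz":0,"rx":0,"ry":0,"rz":0},{"gripper":1,"tx":-0.032,"ty":-0.0397,"tz":0.05,"rx":0,"ry":0,"rz":0},{"gripper":1,"tx":0,"ty":0,"tz":0.05,"rx":0,"ry":0,"rz":0}]'
python3 - <<'E'
from h import *
o=ctrl.get_obs();d=viewer.get_image('wrist');print(o['ee_pos'],o['orientation'],o['width'],o['ft_force'],ctrl.finger_overhang,o['qpos'])
cv2.imwrite('pics/w1.png',d['image'][:,:,::-1])
for r in recognise(d,'puck'):
    u,v=r['xy'][0]*512,r['xy'][1]*384;print(r['p'],u,v,at_z(d,u,v,22,o),at_depth(d,u,v,o))
E
```

```text
t: 3.08
ee_pos: [462.7, -215.4, 310.8]
orientation: [0.663, 3.066, -0.002]
ft_force: [0.5, -0.4, 0.0]
width: 0.6
[ 462.66375347 -215.42223201  310.81434048] [ 6.63027946e-01  3.06579450e+00 -2.33812497e-03] 0.6282651375769548 [ 0.52972027 -0.37368762  0.03788308] 182.0 [-4.59018768e-01  3.94220106e-01  1.94881469e+00 -3.46993398e-04
  7.93421724e-01 -1.60360001e+00]
0.58 249.7024 181.7856 [ 460.21743669 -218.19900454   22.        ] [ 460.45196356 -218.32578814   20.93463232]
0.55 153.2928 235.89119999999997 [ 470.52603638 -323.99054598   22.        ] [ 468.48465008 -319.93342224   29.89317418]
```

View pics/w1.png

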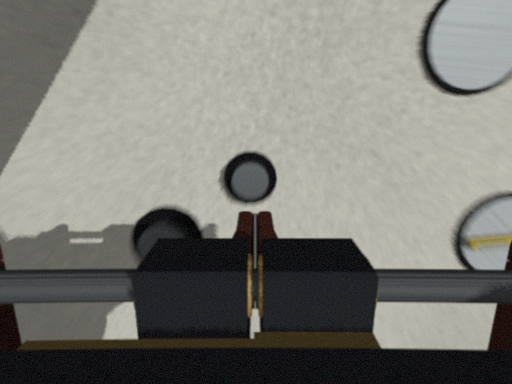

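The wrist picture shows the small button's cap at about (251,178), with the fingers shut. The large button is at (165,240). I'll refine from the settled pose.

```bash
python3 - <<'E'
from h import *
o=ctrl.get_obs();d=viewer.get_image('wrist');im=d['image'].astype(float)
u0,v0,u1,v1=215,145,285,207
g=cv2.GaussianBlur(im.mean(2).astype(np.float32),(3,3),0)[v0:v1,u0:u1]
dark=(g<0.6*np.median(g)).astype(np.uint8)
cnt=max(cv2.findContours(dark,0,1)[0],key=cv2.contourArea);h=cv2.fillConvexPoly(np.zeros_like(dark),cv2.convexHull(cnt),1)
inn=cv2.erode(h,np.ones((3,3)));t,_=cv2.threshold(g[inn>0].astype(np.uint8),0,1,cv2.THRESH_OTSU)
m=((g>t)&(inn>0)).astype(np.uint8)
c=max(cv2.findContours(m,0,1)[0],key=cv2.contourArea)
for z,cc in ((22,c),(12,cnt)):
    p=np.array([at_z(d,q[0][0]+u0,q[0][1]+v0,z,o)[:2] for q in cv2.convexHull(cc)],np.float32);print(z,cv2.fitEllipse(p))
from scipy.spatial.transform import Rotation as R
print(o['t'],o['ee_pos'],R.from_rotvec(o['orientation']).as_matrix().round(4))
E
```

```text
22 ((461.23590087890625, -218.7358856201172), (34.120906829833984, 34.79021453857422), 22.99401092529297)
12 ((461.0712585449219, -219.50184631347656), (50.52945327758789, 51.83202362060547), 50.3665657043457)
3.175 [ 459.63624096 -212.30526659  306.77097517] [[-9.113e-01  4.117e-01 -8.200e-03]
 [ 4.117e-01  9.113e-01  4.000e-03]
 [ 9.100e-03  3.000e-04 -1.000e+00]]
```

```bash
for i in 1 2; do python3 -m handwheel '[{"gripper":1,"tx":0,"ty":0,"tz":0,"rx":0,"ry":0,"rz":0},{"gripper":1,"tx":0,"ty":0,"tz":0,"rx":0,"ry":0,"rz":0}]'; done
```

```text
t: 3.48
ee_pos: [462.2, -212.2, 313.0]
orientation: [0.657, 3.068, -0.001]
ft_force: [0.0, -0.6, -0.4]
width: 0.7
t: 3.72
ee_pos: [461.6, -212.3, 311.7]
orientation: [0.658, 3.07, -0.001]
ft_force: [0.2, 0.1, 0.0]
width: 0.5
```

```bash
python3 -m handwheel '[{"gripper":1,"tx":-0.003,"ty":-0.0054,"tz":0.03,"rx":0,"ry":0,"rz":0},{"gripper":1,"tx":0,"ty":0,"tz":0.03,"rx":0,"ry":0,"rz":0},{"gripper":1,"tx":0,"ty":0,"tz":0.025,"rx":0,"ry":0,"rz":0},{"gripper":1,"tx":0,"ty":0,"tz":0,"rx":0,"ry":0,"rz":0},{"gripper":1,"tx":0,"ty":0,"tz":0,"rx":0,"ry":0,"rz":0},{"gripper":1,"tx":0,"ty":0,"tz":0,"rx":0,"ry":0,"rz":0}]'
cat > chk.py <<'E'
from h import *
import sys
for n in ('scene','wrist','top'):
    d=viewer.get_image(n)
    if n=='scene':
        im=cv2.resize(d['image'][100:300,80:340],(780,600),interpolation=cv2.INTER_CUBIC)
        cv2.imwrite(f'pics/{sys.argv[1]}_{n}.png',im[:,:,::-1])
    else: cv2.imwrite(f'pics/{sys.argv[1]}_{n}.png',d['image'][:,:,::-1])
o=ctrl.get_obs();print(o['t'],o['ee_pos'].round(1),o['orientation'].round(3),o['ft_force'].round(2))
E
python3 chk.py a
```

```text
t: 4.47
ee_pos: [462.4, -218.8, 227.1]
orientation: [0.659, 3.07, -0.001]
ft_force: [0.2, -0.4, -0.4]
width: 0.3
4.625 [ 462.2 -218.7  226.7] [ 6.59e-01  3.07e+00 -1.00e-03] [ 0.77  0.13 -0.22]
```

View pics/a_scene.png

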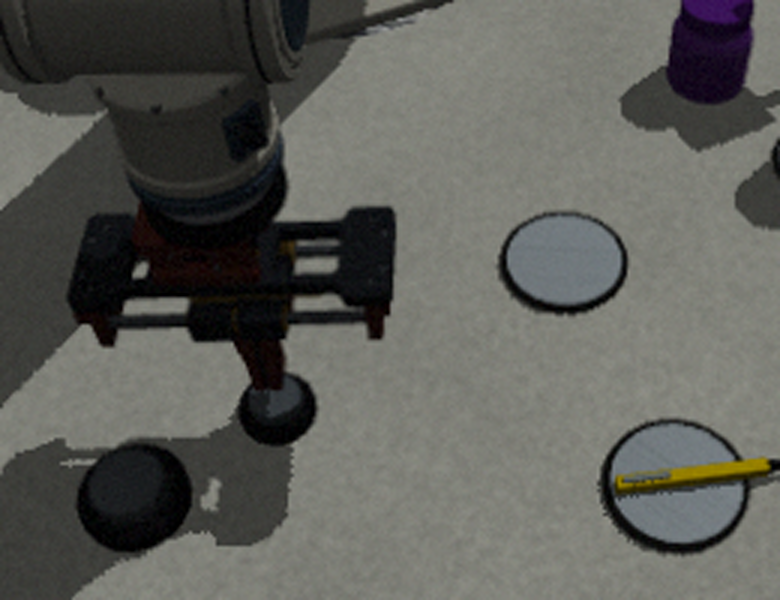

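View pics/a_wrist.png

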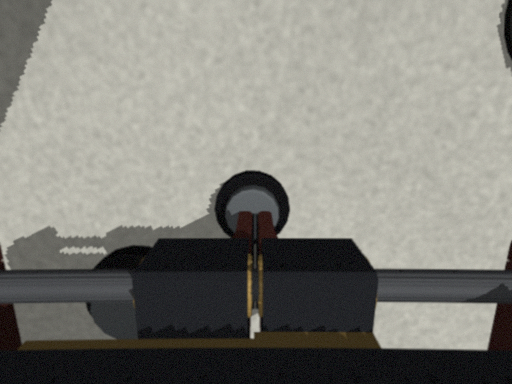

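The fingertips (scene crop about (267,385)) are centred just above the small cap. Pressing down.

```bash
python3 -m handwheel '[{"gripper":1,"tx":0,"ty":0,"tz":0.01,"rx":0,"ry":0,"rz":0},{"gripper":1,"tx":0,"ty":0,"tz":0.01,"rx":0,"ry":0,"rz":0},{"gripper":1,"tx":0,"ty":0,"tz":0.005,"rx":0,"ry":0,"rz":0},{"gripper":1,"tx":0,"ty":0,"tz":0,"rx":0,"ry":0,"rz":0}]';python3 -m handwheel '[{"gripper":1,"tx":0,"ty":0,"tz":0.002,"rx":0,"ry":0,"rz":0},{"gripper":1,"tx":0,"ty":0,"tz":0.002,"rx":0,"ry":0,"rz":0},{"gripper":1,"tx":0,"ty":0,"tz":0,"rx":0,"ry":0,"rz":0}]'
```

```text
t: 5.12
ee_pos: [461.9, -218.5, 200.4]
orientation: [-0.659, -3.071, -0.0]
ft_force: [-1.7, 0.9, 3.4]
width: 0.3
t: 5.5
ee_pos: [461.9, -218.5, 198.1]
orientation: [-0.659, -3.071, -0.0]
ft_force: [-4.3, 3.1, 18.7]
width: 0.4
```

It has bottomed out: the tip is at 16.1 mm and the force (18.7 N) is far above the 5 N spring. Releasing and moving over the free coaster.

```bash
python3 -m handwheel '[{"gripper":1,"tx":0,"ty":0,"tz":-0.02,"rx":0,"ry":0,"rz":0},{"gripper":1,"tx":0,"ty":0,"tz":-0.04,"rx":0,"ry":0,"rz":0},{"gripper":1,"tx":0.0244,"ty":0.0398,"tz":0,"rx":0,"ry":0,"rz":0},{"gripper":1,"tx":0.0244,"ty":0.0398,"tz":0,"rx":0,"ry":0,"rz":0},{"gripper":1,"tx":0.0244,"ty":0.0398,"tz":0,"rx":0,"ry":0,"rz":0},{"gripper":1,"tx":0.0244,"ty":0.0398,"tz":0,"rx":0,"ry":0,"rz":0},{"gripper":1,"tx":0.0244,"ty":0.0398,"tz":0,"rx":0,"ry":0,"rz":0},{"gripper":1,"tx":0,"ty":0,"tz":0,"rx":0,"ry":0,"rz":0}]';python3 -m handwheel '[{"gripper":1,"tx":0,"ty":0,"tz":0,"rx":0,"ry":0,"rz":0},{"gripper":1,"tx":0,"ty":0,"tz":0,"rx":0,"ry":0,"rz":0}]'
```

```text
t: 6.5
ee_pos: [431.8, 15.2, 256.9]
orientation: [-0.652, -3.073, -0.0]
ft_force: [0.2, -0.4, 0.6]
width: 0.6
t: 6.75
ee_pos: [432.6, 12.1, 256.9]
orientation: [0.661, 3.071, -0.0]
ft_force: [0.6, -0.5, 0.0]
width: 0.6
```

```bash
python3 -m handwheel '[{"gripper":1,"tx":0,"ty":0,"tz":0.02,"rx":0,"ry":0,"rz":0},{"gripper":1,"tx":0,"ty":0,"tz":0.015,"rx":0,"ry":0,"rz":0},{"gripper":1,"tx":0,"ty":0,"tz":0.004,"rx":0,"ry":0,"rz":0},{"gripper":1,"tx":0,"ty":0,"tz":0,"rx":0,"ry":0,"rz":0},{"gripper":1,"tx":0,"ty":0,"tz":0,"rx":0,"ry":0,"rz":0}]'
python3 chk.py b
```

```text
t: 7.38
ee_pos: [432.6, 12.9, 218.2]
orientation: [0.659, 3.071, 0.0]
ft_force: [0.2, -0.5, 0.4]
width: 0.4
7.525 [432.5  13.  218.3] [0.659 3.071 0.   ] [-0.41  0.45  0.28]
```

View pics/b_scene.png

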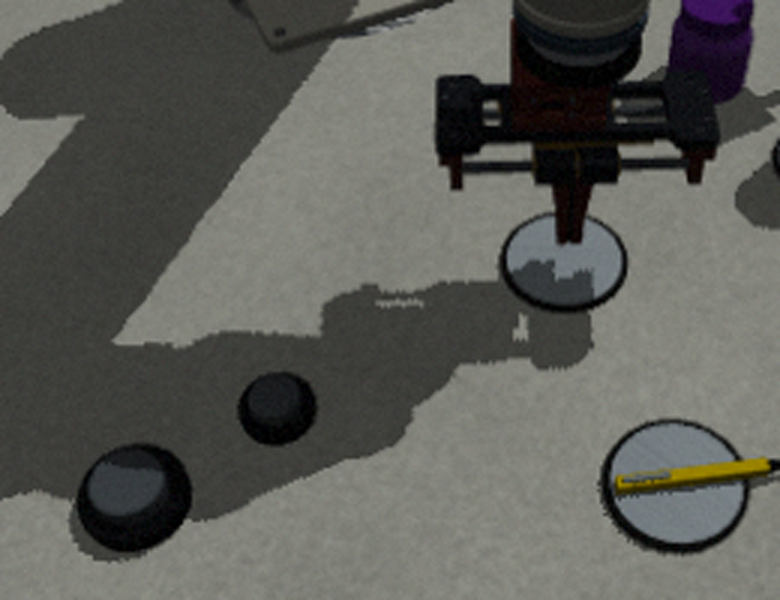

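View pics/b_wrist.png

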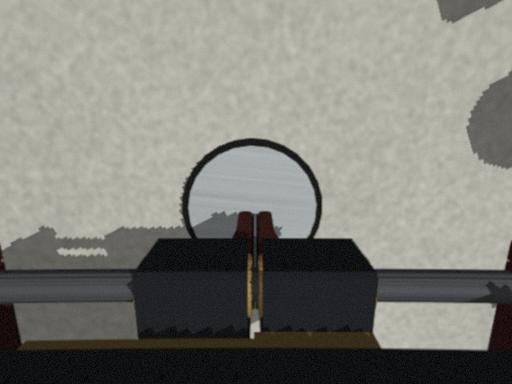

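The fingertips (crop about (569,240)) hang over the middle of the bare coaster. The button at (278,407) is up again. Holding still for about 3.5 s.

```bash
for i in 1 2 3 4; do python3 -m handwheel '[{"gripper":1,"tx":0,"ty":0,"tz":0,"rx":0,"ry":0,"rz":0},{"gripper":1,"tx":0,"ty":0,"tz":0,"rx":0,"ry":0,"rz":0},{"gripper":1,"tx":0,"ty":0,"tz":0,"rx":0,"ry":0,"rz":0},{"gripper":1,"tx":0,"ty":0,"tz":0,"rx":0,"ry":0,"rz":0},{"gripper":1,"tx":0,"ty":0,"tz":0,"rx":0,"ry":0,"rz":0},{"gripper":1,"tx":0,"ty":0,"tz":0,"rx":0,"ry":0,"rz":0},{"gripper":1,"tx":0,"ty":0,"tz":0,"rx":0,"ry":0,"rz":0}]' | grep -E 't:|ee_pos'; done
```

```text
t: 8.4
ee_pos: [432.4, 13.0, 217.9]
t: 9.28
ee_pos: [432.4, 13.0, 217.9]
t: 10.15
ee_pos: [432.4, 13.0, 217.9]
t: 11.02
ee_pos: [432.4, 13.0, 217.9]
```

Held for more than 3.5 s at 29.9 mm above the top. Going back up and over to the button.

```bash
python3 -m handwheel '[{"gripper":1,"tx":0,"ty":0,"tz":-0.04,"rx":0,"ry":0,"rz":0},{"gripper":1,"tx":-0.0244,"ty":-0.0398,"tz":0,"rx":0,"ry":0,"rz":0},{"gripper":1,"tx":-0.0244,"ty":-0.0398,"tz":0,"rx":0,"ry":0,"rz":0},{"gripper":1,"tx":-0.0244,"ty":-0.0398,"tz":0,"rx":0,"ry":0,"rz":0},{"gripper":1,"tx":-0.0244,"ty":-0.0398,"tz":0,"rx":0,"ry":0,"rz":0},{"gripper":1,"tx":-0.0244,"ty":-0.0398,"tz":0,"rx":0,"ry":0,"rz":0},{"gripper":1,"tx":0,"ty":0,"tz":0,"rx":0,"ry":0,"rz":0},{"gripper":1,"tx":0,"ty":0,"tz":0,"rx":0,"ry":0,"rz":0}]'; python3 -m handwheel '[{"gripper":1,"tx":0,"ty":0,"tz":0,"rx":0,"ry":0,"rz":0},{"gripper":1,"tx":0,"ty":0,"tz":0,"rx":0,"ry":0,"rz":0}]'
```

```text
t: 12.02
ee_pos: [461.5, -218.2, 257.6]
orientation: [-0.66, -3.07, -0.001]
ft_force: [-0.6, -0.6, -0.1]
width: 0.3
t: 12.28
ee_pos: [461.9, -217.6, 257.9]
orientation: [-0.657, -3.072, -0.0]
ft_force: [0.7, 0.3, 0.6]
width: 0.8
```

```bash
python3 -m handwheel '[{"gripper":1,"tx":0,"ty":0,"tz":0.025,"rx":0,"ry":0,"rz":0},{"gripper":1,"tx":0,"ty":0,"tz":0.02,"rx":0,"ry":0,"rz":0},{"gripper":1,"tx":0,"ty":0,"tz":0.007,"rx":0,"ry":0,"rz":0},{"gripper":1,"tx":0,"ty":0,"tz":0.003,"rx":0,"ry":0,"rz":0},{"gripper":1,"tx":0,"ty":0,"tz":0.003,"rx":0,"ry":0,"rz":0},{"gripper":1,"tx":0,"ty":0,"tz":0.0035,"rx":0,"ry":0,"rz":0},{"gripper":1,"tx":0,"ty":0,"tz":0,"rx":0,"ry":0,"rz":0},{"gripper":1,"tx":0,"ty":0,"tz":0,"rx":0,"ry":0,"rz":0}]'
```

```text
t: 13.28
ee_pos: [461.9, -218.3, 198.0]
orientation: [0.659, 3.071, 0.0]
ft_force: [-4.8, 6.5, 20.1]
width: 0.9
```

Bottomed again (tip at 16.0 mm, 20 N). Letting it up and drawing well clear.

```bash
python3 -m handwheel '[{"gripper":1,"tx":0,"ty":0,"tz":-0.02,"rx":0,"ry":0,"rz":0},{"gripper":1,"tx":0,"ty":0,"tz":-0.05,"rx":0,"ry":0,"rz":0},{"gripper":1,"tx":0,"ty":0,"tz":-0.05,"rx":0,"ry":0,"rz":0},{"gripper":1,"tx":0,"ty":0,"tz":-0.05,"rx":0,"ry":0,"rz":0},{"gripper":1,"tx":0,"ty":0,"tz":0,"rx":0,"ry":0,"rz":0},{"gripper":1,"tx":0,"ty":0,"tz":0,"rx":0,"ry":0,"rz":0},{"gripper":1,"tx":0,"ty":0,"tz":0,"rx":0,"ry":0,"rz":0},{"gripper":1,"tx":0,"ty":0,"tz":0,"rx":0,"ry":0,"rz":0}]'; python3 chk.py c
```

```text
t: 14.28
ee_pos: [461.7, -218.5, 365.1]
orientation: [-0.659, -3.069, -0.001]
ft_force: [-0.3, 0.5, -0.1]
width: 0.5
14.425 [ 461.9 -218.5  365.7] [-6.59e-01 -3.07e+00 -1.00e-03] [ 0.69 -0.57  0.39]
```

View pics/c_scene.png

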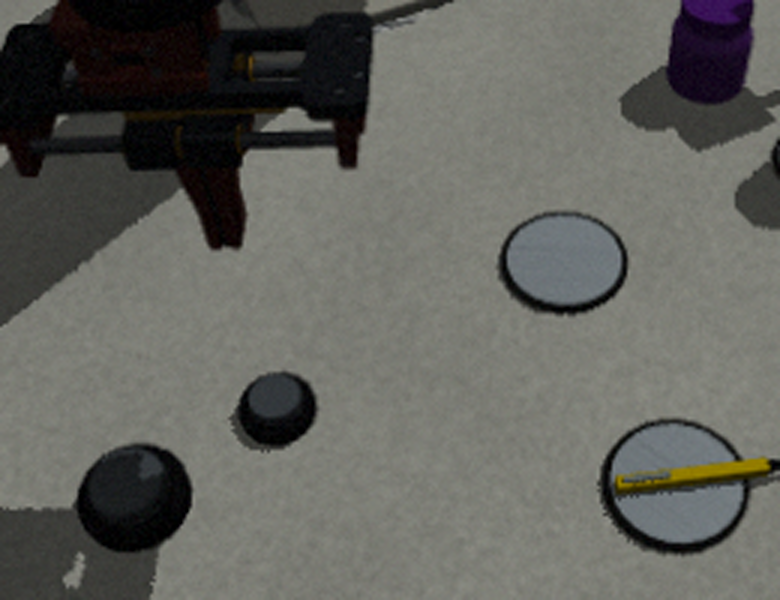

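View pics/c_top.png

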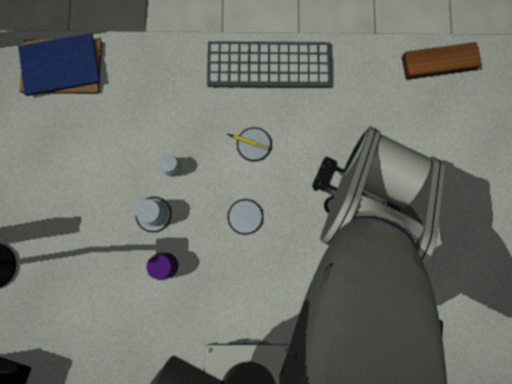

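The fingers (crop (225,245)) are well clear of the button at (278,405), which is up. The coasters, stylus and jars sit where they did in the first picture.

```bash
python3 -c "
from workcell import ctrl
print(ctrl.close_job())"
```

```text
the job is handed in; nothing more can be done
None
```

The clip is filmed and the job is handed in, at about 14.4 s of the 64 s allowed.

1. **First press:** I pressed the smaller button until it bottomed (fingertips at 16.1 mm, 18.7 N), then let it up.
2. **Pointing:** I held the closed fingertips over the middle of the bare coaster, about 30 mm above its top, for more than 3.5 s.
3. **Second press:** I pressed the button again until it bottomed (16.0 mm, 20 N), let it up and lifted the fingers to about 184 mm above the desk.

**Last checks:** the final pictures show the button up, and the coasters, stylus and jars where they were at the start. The wrist force is back to about zero.

**Disagreements:**
- The button and coaster positions differed by about 2 mm between cameras, so I used values between them.
- The pose readings wavered by a few millimetres just after the first fast move, so I waited for them to settle before pressing.
- My first two move calls were refused for missing keys, and nothing moved.

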